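# Release the key left latched on a four-place stirrer

## Robot

A 7-joint arm with a two-finger parallel gripper is mounted at the origin on the work surface. World frame = base frame: x ahead of the robot, y to its left, z up, the work surface at z = 0. Lengths are in m, angles in rad, forces in N, time in s.
With the tool pointing down it reaches from about 0.4 to 0.9 m from the base axis. Payload 5.5 kg.
Tool frame: the origin (TCP) lies midway between the tips of the shut fingers; the grasp point (between the pads) lies 19 mm behind it (manip.grip_depth is the distance from the TCP to the grasp point, in m); z points along the fingers, x is the direction in which the jaws open and shut, and the axes are right-handed (so a half turn about z gives the same grasp; the last joint's range is limited). The gripper opens to 92 mm and grips with 3 to 60 N. Pads are 19 mm wide; open, the fingers measure 130 mm over their backs; the gripper's body (75 mm by 190 mm) begins 47 mm behind the grasp point.
Start: joints at [1.422, 0.501, -0.427, 1.55, 0.221, 1.138, -0.21], TCP at [0.26, -0.596, 0.198] pointing down, gripper open.
Joint ranges: [-2.88, 2.88], [-0.31, 2.03], [-1.54, 1.56], [0.2, 2.42], [-1.41, 4.55], [0.19, 2.02], [-2.57, 2.57]. Speed limits (rad/s): [2.57, 2.57, 3.14, 3.14, 3.14, 3.14, 3.14].

## Interface

Orientations are given as a unit quaternion [x, y, z, w].
In Python, from bench import manip, effector, viewer gives the robot as it stands. Calls block until the motion is done:
- manip.move_pose(position, orientation): joint-space move of the TCP to a pose.
- manip.servo_line(position, ori=None, vel=0.15): straight line of the TCP; ori=None keeps the orientation; vel is the mean speed in m/s.
- manip.movej(angles): joint-space move.
- effector.open_jaws() and effector.close(f_grip=None): open the fingers fully, or close them until they stop; f_grip is the grip in N (None keeps the last).
- manip.sleep(seconds).
- manip.solve_ik(position, orientation): joint angles nearest the present ones, or None.
- viewer.get_image(name): name is "scene" or "top" or "wrist"; returns the picture (420x560x3 uint8, red, green, blue); there is no depth.
- viewer.get_calibration(name): a dict with "vfov" (degrees; the focal length in pixels is half the picture's height over the tangent of half this angle, whatever the lens; pixels are square), "cx", "cy" (the principal point, pixels), "eye" and "attitude" of the camera in the world. Camera axes: x right, y down, z forward; pixel columns grow to the right and rows downward; lengths in m; the calibration is good to about 2 mm. A picture is of the moment at which its call begins: read the wrist's pose just before it. get_calibration takes no time and is no camera call; for the wrist camera it gives the pose at the moment of the call.
A pose or a line that the arm cannot do raises manip.PlanningError and nothing moves.
- manip.hand_in(): hands the job in, once; it reports no verdict.
Readings, each from a call of its own:
- manip.current_clock(): time.
- manip.current_q(): joint angles.
- manip.current_joint_velocities(): joint speeds.
- manip.current_tau(): joint torques, N m.
- manip.current_tool_pos(): TCP position.
- manip.current_tcp_rot(): TCP orientation.
- manip.current_force(): force on the tool from outside, world axes, zero at the start.
- manip.current_wrist_torque(): the same for the moment, N m.
- manip.current_finger_gap(): finger opening in m.
Only numpy, scipy, OpenCV 4.12 (cv2) and the standard library are available. Lean on these libraries where they do the work, as an engineer would, in place of code of your own. Each camera call takes 0.05 s, during which the arm holds its last target.

## Task

One of the four identical keys along the front of the white stirrer has been left latched down. With a fingertip, tap all four keys lightly, one after another from the robot's left to its right, to feel which one is already down; then press that key fully home and let it go, so that it springs up. Do not push any other key home, and leave the glassware, the mug and the spoon where they are.

Things in the scene. Friction and masses are not known exactly. Their poses are not given: they have to be found in the camera images.
- stirrer: flat white four-place laboratory stirrer, 220 mm deep (its x, away from the robot) by 300 mm wide (its y, to the robot's left), fixed to the bench, turned by up to 0.3 rad; origin on the bench under its centre, deck 50 mm above it. Four keys stand in a row along the deck's front edge (nearest the robot), 70 mm in front of its centre, at its y = +72, +24, -24, -72 mm
- key_row (a point): middle of the key row, 66 mm above the bench. Each key is sprung. An up key yields at about 1.5 N, goes down 1 mm per 0.8 N and comes up again when let go, but pushing it home (7 N, 7 mm) would switch its place on. The latched key does not yield to a tap below 4 N; pushed with about 7 N it goes 3 mm further down to its stop, which unlatches it, and it springs up when the finger is withdrawn
- key_a: key cap, plain black, flat top 34 mm (stirrer's x) by 30 mm (y, along the row); origin at the centre of its top face, z up; it moves straight down. Up: top 66 mm above the bench (16 mm above the deck). Latched: 62 mm. Home, at its stop: 59 mm. One of four identical keys; which place in the row it has, and whether it is the latched one, is not told by its name
- key_b: key cap, plain black, flat top 34 mm (stirrer's x) by 30 mm (y, along the row); origin at the centre of its top face, z up; it moves straight down. Up: top 66 mm above the bench (16 mm above the deck). Latched: 62 mm. Home, at its stop: 59 mm. One of four identical keys; which place in the row it has, and whether it is the latched one, is not told by its name
- key_c: key cap, plain black, flat top 34 mm (stirrer's x) by 30 mm (y, along the row); origin at the centre of its top face, z up; it moves straight down. Up: top 66 mm above the bench (16 mm above the deck). Latched: 62 mm. Home, at its stop: 59 mm. One of four identical keys; which place in the row it has, and whether it is the latched one, is not told by its name
- key_d: key cap, plain black, flat top 34 mm (stirrer's x) by 30 mm (y, along the row); origin at the centre of its top face, z up; it moves straight down. Up: top 66 mm above the bench (16 mm above the deck). Latched: 62 mm. Home, at its stop: 59 mm. One of four identical keys; which place in the row it has, and whether it is the latched one, is not told by its name
- flask_1: small conical glass flask, base 56 mm across, 75 mm tall, standing on the stirrer's deck, on one of the plates behind the keys; origin at the centre of its underside. To be left alone
- flask_2: the other such flask on the stirrer's deck, 56 mm across, 75 mm tall; origin at the centre of its underside. To be left alone
- vial: small amber vial, 20 mm across, 45 mm tall, standing on the stirrer's deck beyond the left end of the key row (about 50 mm from the centre of the leftmost key); origin at the centre of its underside. To be left alone
- reagent: amber reagent bottle on the bench to the left of the stirrer, 64 mm across, 140 mm tall; origin at the centre of its underside. To be left alone
- cup: white ceramic mug on the bench to the right of the stirrer, 72 mm across, 85 mm tall; origin at the centre of its underside. To be left alone
- flask_3: larger conical glass flask on the bench to the right of the stirrer's front, base 68 mm across, 100 mm tall; origin at the centre of its underside. To be left alone
- spoon: white ceramic spoon, 150 mm long, lying on the bench in front of the stirrer; origin at its centre. To be left alone

How it is judged:
By the outcome, as a careful person would: the job done as asked, in the order asked, and still so for the second after the job is handed in, with the robot touching nothing.
It also fails if it takes over 54 s, if anything falls off the work surface, if the arm or the gripper's body presses on something with over 40 N, if the wrist force passes 120 N, or if a joint passes its speed limit or range.

## Working session

There is one attempt and no reset: what is moved stays moved. The work goes in short steps, each a Python script; the robot and the scene stay as the last script left them, time stands still between calls to the robot, and variables do not carry over. Pictures are saved under pics/ and viewed, and the job is handed in when it is done.

```bash
mkdir -p pics; ls
python3 - <<'E'
from bench import manip, effector, viewer
import cv2
for n in ("scene","top","wrist"):
    im=viewer.get_image(n); cv2.imwrite(f"pics/{n}0.png",im[:,:,::-1])
    print(n,viewer.get_calibration(n))
print(manip.current_clock(),manip.current_tool_pos(),manip.current_tcp_rot(),manip.current_force(),manip.current_finger_gap())
E
```

```text
pics
scene {'vfov': 47.77224520924045, 'cx': 271.4906161200709, 'cy': 213.38725308562707, 'eye': array([0.91706625, 0.57925201, 0.79824601]), 'attitude': array([ 0.27933241,  0.88881846, -0.34688217, -0.1079255 ])}
top {'vfov': 55.32655696329273, 'cx': 284.1303682248131, 'cy': 211.4573056555433, 'eye': array([0.35460613, 0.03127236, 1.01546515]), 'attitude': array([ 0.70503354, -0.70158176,  0.07233713, -0.07401404])}
wrist {'vfov': 61.234993299893105, 'cx': 280.66577068134796, 'cy': 210.69679744453666, 'eye': array([ 0.31952818, -0.56807669,  0.38335477]), 'attitude': array([ 0.83031844, -0.54339371, -0.06808551,  0.1032421 ])}
0.15 [ 0.25990821 -0.59515844  0.19700793] [ 8.36753752e-01 -5.47578867e-01 -5.99375891e-04 -4.29057987e-04] [ 0.48129095  0.75251882 -0.88643962] 0.0918940556672802
```

View pics/top0.png

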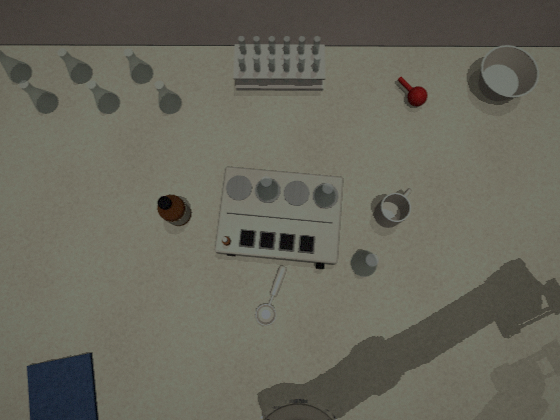

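View pics/scene0.png

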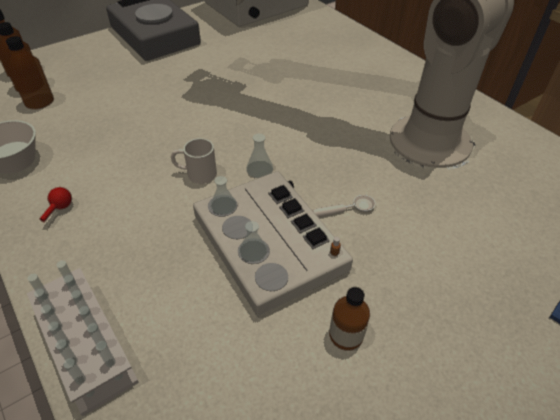

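The top view shows the key row at about (247,238), (267,240), (287,242) and (307,244), with the vial at (226,240). I'll enlarge it.

Run:
```python
import cv2
im=cv2.imread("pics/top0.png")[155:280,205:355]
cv2.imwrite("pics/top0c.png",cv2.resize(im,None,fx=5,fy=4.8 and 5,interpolation=cv2.INTER_CUBIC)[:600])
im=cv2.imread("pics/scene0.png")[170:270,250:370]
cv2.imwrite("pics/scene0c.png",cv2.resize(im,None,fx=6,fy=6,interpolation=cv2.INTER_CUBIC))
```

```text
(no output)
```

View pics/top0c.png

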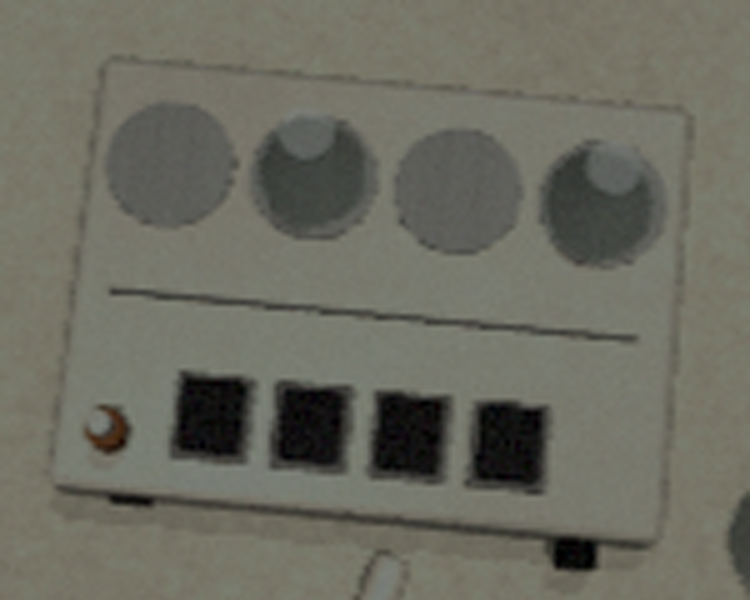

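View pics/scene0c.png

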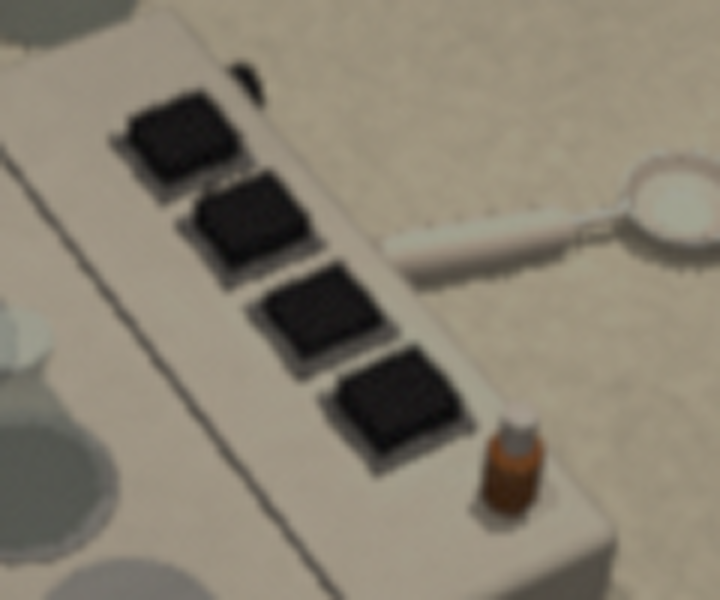

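```bash
cat > h.py <<'E'
from bench import manip, effector, viewer
import numpy as np
from scipy.spatial.transform import Rotation as R
def ray(n,uv,z,cal=None):
    c=cal or viewer.get_calibration(n); f=210/np.tan(np.radians(c['vfov']/2))
    d=R.from_quat(c['attitude']).apply([(uv[0]-c['cx'])/f,(uv[1]-c['cy'])/f,1]); e=np.array(c['eye'])
    return e+d*(z-e[2])/d[2]
E
python3 - <<'E'
from h import *
t=[(213,417),(312,427),(411,437),(510,447)]
s=[(400,395),(322,305),(252,215),(185,132)]
for n,L,k,o in(("top",t,5,(205,155)),("scene",s,6,(250,170))):
    P=np.array([ray(n,((u+.5)/k-.5+o[0],(v+.5)/k-.5+o[1]),.066)[:2] for u,v in L])
    d=P[0]-P[3]; print(n,P.round(4).tolist(),np.linalg.norm(d)/3,np.arctan2(-d[0],d[1]))
for uv in [(105,60),(690,110),(660,545),(55,488)]: print(ray("top",((uv[0]+.5)/5-.5+205,(uv[1]+.5)/5-.5+155),.05).round(4))
q=manip.current_tcp_rot();print(R.from_quat(q).as_matrix().round(3))
E
```

```text
top [[0.4891, 0.1219], [0.4845, 0.0746], [0.48, 0.0273], [0.4754, -0.0199]] 0.04748671990931457 -0.09640084766510161
scene [[0.494, 0.1268], [0.4908, 0.0797], [0.4851, 0.0314], [0.4803, -0.0163]] 0.047895748968456005 -0.09556613856652921
[0.6726 0.1823 0.05  ]
[ 0.6477 -0.1121  0.05  ]
[ 0.4306 -0.0923  0.05  ]
[0.4565 0.1989 0.05  ]
[[ 0.4   -0.916 -0.001]
 [-0.916 -0.4    0.001]
 [-0.001 -0.    -1.   ]]
```

View pics/wrist0.png

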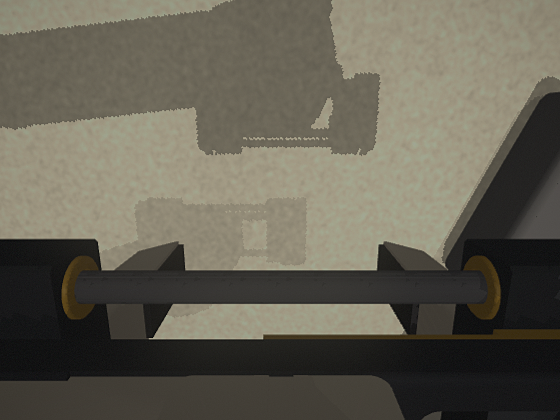

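Run:
```python
from h import *
import cv2
for uv in [(176,212),(187,212)]: print("reagent",ray("top",uv,.0).round(3),ray("top",uv,.1).round(3))
print("cap",ray("top",(165,203),.14).round(3),"scenecap",ray("scene",(356,296),.14).round(3), ray("scene",(348,343),0))
c,s=np.cos(-.096),np.sin(-.096)
for name,X in(("jaw along row",[-s,c,0]),("jaw along x",[c,s,0])):
  for sg in(1,-1):
    x=np.array(X)*-sg if 0 else sg*np.array(X); z=np.array([0,0,-1.]); y=np.cross(z,x)
    q=R.from_matrix(np.c_[x,y,z]).as_quat()
    for p in ([.4915,.124,.13],[.478,-.018,.13]):
        print(name,sg,q.round(4),np.round(manip.solve_ik(p,q),2) if manip.solve_ik(p,q) is not None else None)
im=cv2.imread("pics/top0.png")[150:290,140:260]
cv2.imwrite("pics/t2.png",cv2.resize(im,None,fx=4,fy=4,interpolation=cv2.INTER_CUBIC))
```

```text
reagent [0.565 0.314 0.   ] [0.545 0.287 0.1  ]
reagent [0.566 0.286 0.   ] [0.545 0.261 0.1  ]
cap [0.557 0.301 0.14 ] scenecap [0.564 0.31  0.14 ] [0.56810409 0.32000093 0.        ]
jaw along row 1 [0.7402 0.6724 0.     0.    ] [ 0.68  0.69 -1.32  1.95  0.76  1.12  0.52]
jaw along row 1 [0.7402 0.6724 0.     0.    ] [ 0.95  0.55 -1.22  2.02  0.62  1.01  0.9 ]
jaw along row -1 [-0.6724  0.7402  0.      0.    ] [ 0.53  0.5  -1.03  1.96  0.52  0.98 -2.43]
jaw along row -1 [-0.6724  0.7402  0.      0.    ] [ 0.69  0.36 -0.84  2.02  0.34  0.9  -2.  ]
jaw along x 1 [ 0.9988 -0.048   0.     -0.    ] [ 0.64  0.63 -1.23  1.95  0.68  1.07 -0.99]
jaw along x 1 [ 0.9988 -0.048   0.     -0.    ] [ 0.81  0.42 -0.99  2.02  0.44  0.93 -0.51]
jaw along x -1 [0.048  0.9988 0.     0.    ] [ 0.67  0.68 -1.3   1.95  0.74  1.11  2.1 ]
jaw along x -1 [0.048  0.9988 0.     0.    ] [-1.04  0.66  1.36  2.07 -0.76  1.06 -2.53]
```

View pics/t2.png

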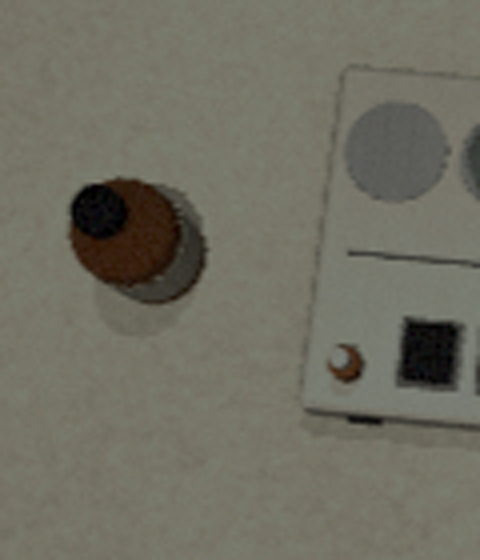

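```bash
cat >> h.py <<'E'
c,s=np.cos(-.096),np.sin(-.096)
Q=R.from_matrix(np.c_[[-s,c,0],[c,s,0],[0,0,-1.]]).as_quat()
E
python3 - <<'E'
from h import *
import cv2
effector.close(f_grip=20)
manip.move_pose([.56,.045,.25],Q)
cal=viewer.get_calibration("wrist")
im=viewer.get_image("wrist"); cv2.imwrite("pics/w1.png",im[:,:,::-1]); np.save("cal1.npy",cal,allow_pickle=True)
print(manip.current_clock(),manip.current_tool_pos(),manip.current_q().round(2),manip.current_force(),manip.current_finger_gap())
E
```

```text
4.1583 [0.56017717 0.04377868 0.2497386 ] [ 0.8   0.58 -1.29  1.7   0.58  1.31  0.86] [ 0.5375781   0.54886358 -0.6471117 ] 0.0002144825063064535
```

View pics/w1.png

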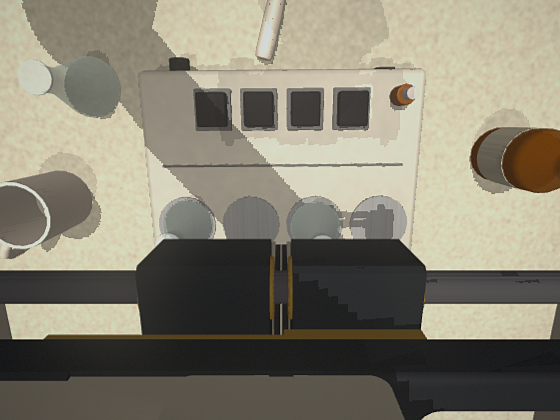

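The wrist view shows the keys right to left at about (352,108), (306,109), (259,109) and (213,109), with the vial at (402,95).

Run:
```python
from h import *
import cv2
cal=np.load("cal1.npy",allow_pickle=True).item()
for u,v in[(352,108.5),(306,108.5),(259.5,109),(213,109.5)]: print(ray("wrist",(u,v),.066,cal).round(4))
im=cv2.imread("pics/w1.png")[75:140,180:420]
cv2.imwrite("pics/w1c.png",cv2.resize(im,None,fx=3.3,fy=3.3,interpolation=cv2.INTER_CUBIC))
```

```text
[0.4895 0.1232 0.066 ]
[0.485  0.0773 0.066 ]
[0.4809 0.0309 0.066 ]
[ 0.4767 -0.0156  0.066 ]
```

View pics/w1c.png

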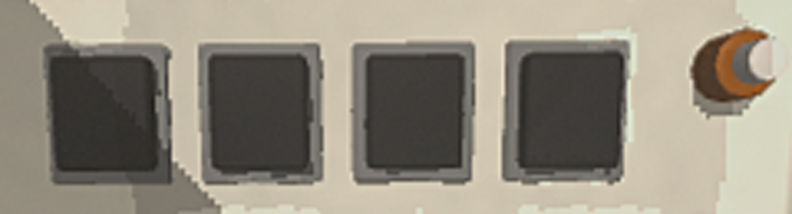

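```bash
cat >> h.py <<'E'
MID=np.array([.483,.053])
K=[MID+y*np.array([-s,c]) for y in(.072,.024,-.024,-.072)]
def fz(n=3):
    v=[]
    for i in range(n):
        v.append(manip.current_force()[2]); manip.sleep(.01)
    return float(np.mean(v))
def tap(i,thr=2.3,zmin=.0595):
    p=K[i]
    manip.servo_line([*p,.080],vel=.15)
    manip.servo_line([*p,.0695],vel=.06); manip.sleep(.15)
    b=fz(5); z=.0695; log=[]
    while z>zmin:
        z-=.0004
        manip.servo_line([*p,z],vel=.02); f=fz(2)-b
        log.append((round(manip.current_tool_pos()[2]*1e3,2),round(f,2)))
        if f>thr: break
    manip.sleep(.1); f2=fz(4)-b; zz=manip.current_tool_pos()[2]
    manip.servo_line([*p,.080],vel=.08)
    print("key",i,"b",round(b,2),log,"held",round(f2,2),round(zz*1e3,2),"t",manip.current_clock(),flush=True)
E
python3 - <<'E'
from h import *
manip.servo_line([*K[0],.12],vel=.2)
tap(0)
E
```

```text
key 0 b 0.03 [(np.float64(69.15), 0.01), (np.float64(68.68), -0.24), (np.float64(68.28), 0.33), (np.float64(67.88), 0.12), (np.float64(67.48), 0.13), (np.float64(67.08), 0.06), (np.float64(66.67), 0.14), (np.float64(66.26), -0.92), (np.float64(65.89), 0.55), (np.float64(65.48), 0.1), (np.float64(65.07), 0.28), (np.float64(64.67), 0.21), (np.float64(64.29), 0.61), (np.float64(63.88), -0.46), (np.float64(63.48), 0.05), (np.float64(63.05), 0.07), (np.float64(62.67), -0.18), (np.float64(62.27), 0.13), (np.float64(61.89), -0.22), (np.float64(61.48), -0.54), (np.float64(61.09), -0.43), (np.float64(60.66), 0.23), (np.float64(60.27), -0.05), (np.float64(59.87), 0.3), (np.float64(59.47), -0.68), (np.float64(59.1), 0.12)] held 0.24 59.11 t 13.5583
```

No contact was felt, so I'll look.

Run:
```python
from h import *
import cv2
a=viewer.get_image("scene")[:,:,::-1]; b=viewer.get_image("top")[:,:,::-1]
cv2.imwrite("pics/s2.png",np.vstack([cv2.resize(a[130:290,200:400],None,fx=3.7,fy=3.7,interpolation=cv2.INTER_CUBIC)]))
cv2.imwrite("pics/t3.png",cv2.resize(b[140:290,180:360],None,fx=4,fy=4,interpolation=cv2.INTER_CUBIC))
print(manip.current_tool_pos(),K[0],manip.current_clock())
```

```text
[0.48991562 0.12440032 0.080037  ] [0.48990139 0.12466848] 13.6583
```

View pics/s2.png

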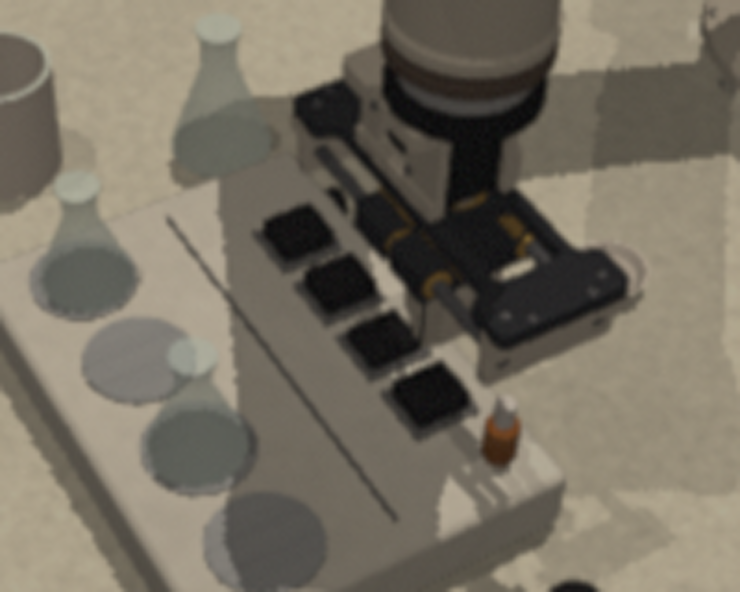

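View pics/t3.png

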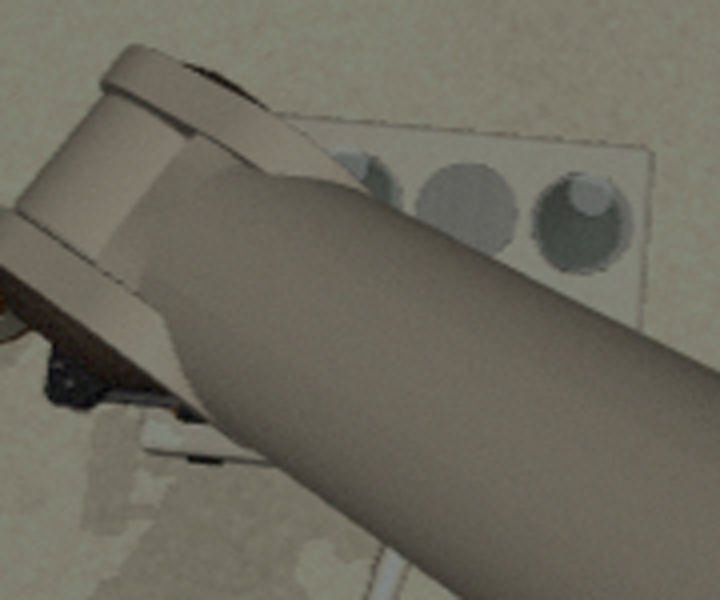

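```bash
cat >> h.py <<'E'
def proj(n,P,cal=None):
    c=cal or viewer.get_calibration(n); f=210/np.tan(np.radians(c['vfov']/2))
    d=R.from_quat(c['attitude']).inv().apply(np.array(P)-c['eye'])
    return np.array([c['cx']+f*d[0]/d[2],c['cy']+f*d[1]/d[2]])
E
python3 - <<'E'
from h import *
p=manip.current_tool_pos()
for P in (p,p+[0,0,.066],[*K[0],.066],[*K[0],.05]): print(proj("scene",P),((proj("scene",P)-[200,130]+.5)*3.7).round())
print(R.from_quat(manip.current_tcp_rot()).as_matrix().round(3))
import cv2
im=viewer.get_image("wrist");cv2.imwrite("pics/w2.png",im[:,:,::-1])
print(proj("wrist",p),proj("wrist",[*K[0],.066]))
E
```

```text
[317.59704326 229.24319668] [437. 369.]
[320.02415199 206.50446173] [446. 285.]
[317.2012285  233.86181764] [435. 386.]
[316.66051498 238.91650259] [433. 405.]
[[ 0.096  0.995  0.   ]
 [ 0.995 -0.096 -0.   ]
 [-0.     0.    -1.   ]]
[279.13722232 244.57189083] [279.69563425 236.47666585]
```

View pics/w2.png

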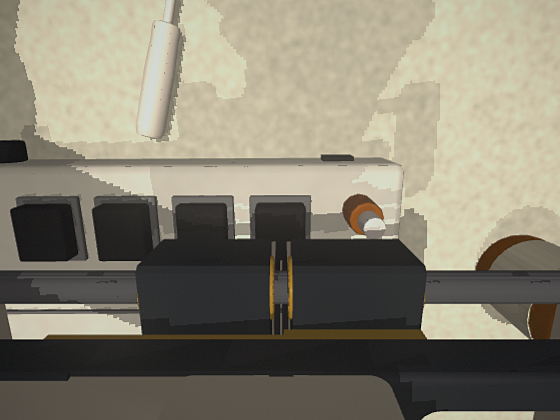

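Run:
```python
from h import *
import cv2
print(manip.grip_depth, manip.current_finger_gap())
a=viewer.get_image("scene")[:,:,::-1]
cv2.imwrite("pics/s3.png",cv2.resize(a[185:255,275:355],None,fx=8,fy=8,interpolation=cv2.INTER_CUBIC))
p=manip.current_tool_pos()
for dz in(0,.019,.03,.066): print(((proj("scene",p+[0,0,dz])-[275,185]+.5)*8).round())
```

```text
0.0188 0.000418877763702255
[346. 358.]
[351. 308.]
[354. 278.]
[365. 177.]
```

View pics/s3.png

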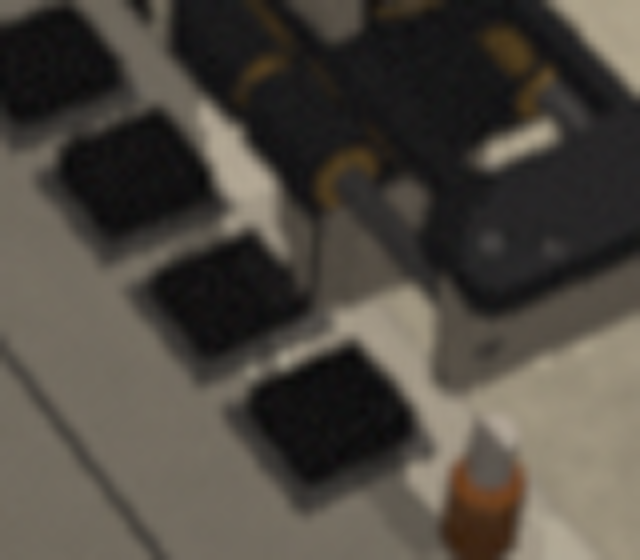

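```bash
python3 - <<'E'
from h import *
p=manip.current_tool_pos()
for h in(0,.01,.019):
  for dx,dy in((.0095,.019),(-.0095,.019),(.0095,0.),(.0095,.01),(-.0095,.01)):
    print(h,dx,dy,((proj("scene",p+[dx,dy,h])-[275,185]+.5)*8).round())
print([ ((proj("scene",np.array([*K[0],.066])+[a,b,0])-[275,185]+.5)*8).round() for a,b in((.017,.015),(-.017,.015),(.017,-.015),(-.017,-.015))])
E
python3 - <<'E'
import cv2
a=cv2.imread("pics/wrist0.png")[200:350,90:470]
cv2.imwrite("pics/w0c.png",cv2.resize(a,None,fx=2.1,fy=2.1,interpolation=cv2.INTER_CUBIC))
E
```

```text
0 0.0095 0.019 [364. 423.]
0 -0.0095 0.019 [424. 389.]
0 0.0095 0.0 [316. 375.]
0 0.0095 0.01 [341. 400.]
0 -0.0095 0.01 [401. 367.]
0.01 0.0095 0.019 [367. 397.]
0.01 -0.0095 0.019 [427. 363.]
0.01 0.0095 0.0 [318. 349.]
0.01 0.0095 0.01 [344. 374.]
0.01 -0.0095 0.01 [404. 340.]
0.019 0.0095 0.019 [369. 373.]
0.019 -0.0095 0.019 [430. 339.]
0.019 0.0095 0.0 [321. 325.]
0.019 0.0095 0.01 [346. 350.]
0.019 -0.0095 0.01 [407. 316.]
[array([326., 463.]), array([432., 403.]), array([252., 387.]), array([357., 329.])]
```

View pics/w0c.png

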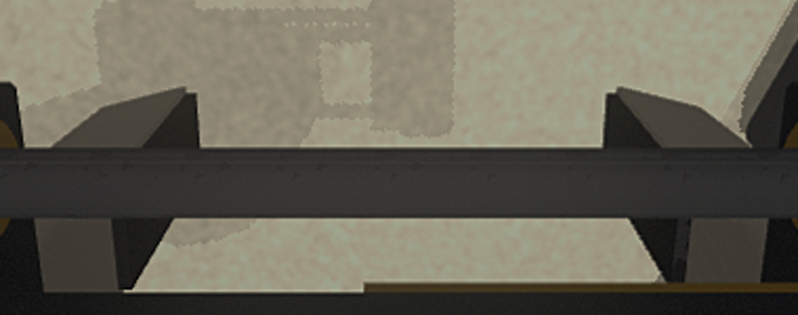

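Run:
```python
from h import *
import cv2
manip.servo_line([*K[0],.060],vel=.1)
a=viewer.get_image("scene")[:,:,::-1]
cv2.imwrite("pics/s4.png",cv2.resize(a[185:260,275:355],None,fx=8,fy=8,interpolation=cv2.INTER_LANCZOS4))
w=viewer.get_image("wrist")[:,:,::-1]
cv2.imwrite("pics/w4.png",cv2.resize(w[150:350,120:440],None,fx=2.4,fy=2.4,interpolation=cv2.INTER_LANCZOS4))
print(manip.current_tool_pos(),fz(),manip.current_clock())
```

```text
[0.48982689 0.12497703 0.06000635] 0.22734236222818474 14.2333
```

View pics/s4.png

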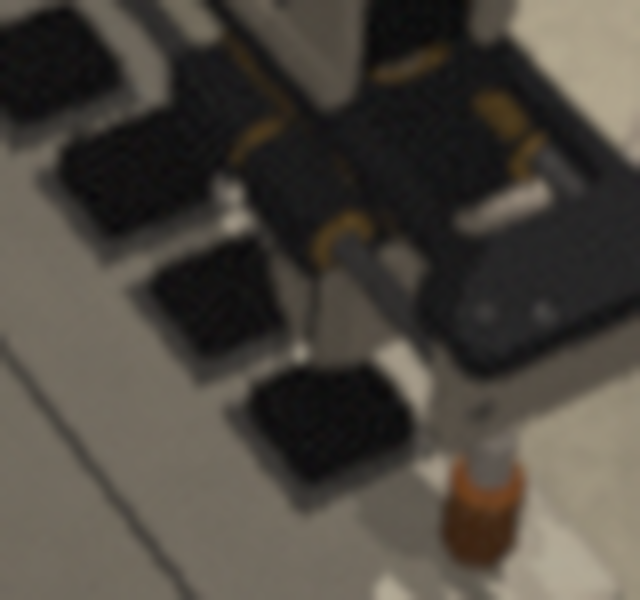

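View pics/w4.png

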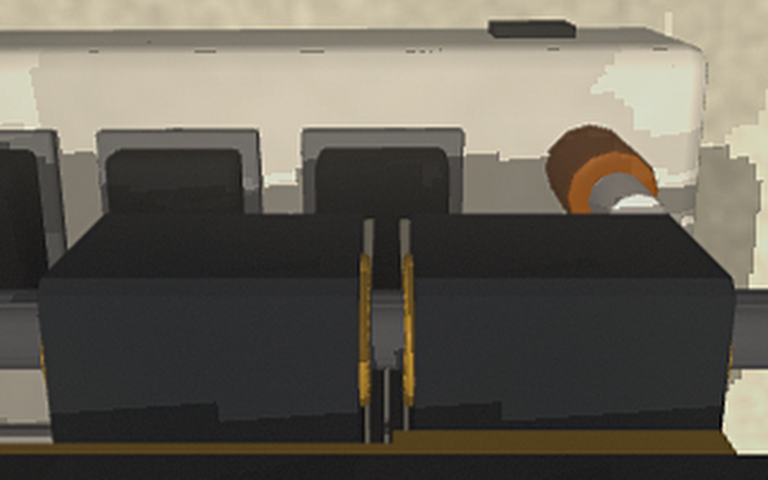

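The fingertips sit about 19 mm behind the reported TCP, because the scene view shows them still above the cap. I'll continue down under force control.

```bash
cat >> h.py <<'E'
def tap2(i,z0,zmin,thr=2.0,dz=.0006,up=.062):
    p=K[i]
    if np.linalg.norm(manip.current_tool_pos()[:2]-p)>.003: manip.servo_line([*p,up],vel=.15)
    manip.servo_line([*p,z0],vel=.06); manip.sleep(.1)
    b=fz(5); z=z0; log=[]
    while z>zmin:
        z-=dz
        manip.servo_line([*p,z],vel=.02); f=fz(3)-b
        log.append((float(round(manip.current_tool_pos()[2]*1e3,2)),round(f,2)))
        if f>thr: break
    f2=fz(5)-b; zz=manip.current_tool_pos()[2]
    manip.servo_line([*p,up],vel=.1)
    print("key",i,"b",round(b,2),log,"held",round(f2,2),round(zz*1e3,2),"t",manip.current_clock(),flush=True)
E
python3 - <<'E'
from h import *
tap2(0,.051,.034)
E
```

```text
key 0 b 0.03 [(50.47, 0.49), (49.77, -0.05), (49.18, 0.11), (48.57, -0.29), (47.97, 0.31), (47.37, 0.24), (46.78, 0.4), (46.18, 0.2), (45.57, 0.03), (44.95, 0.04), (44.37, -0.23), (43.78, -0.15), (43.17, 0.2), (42.57, -0.18), (41.96, -0.49), (41.37, 0.14), (40.77, 0.14), (40.17, -0.02), (39.57, -0.01), (38.99, -0.35), (38.35, 0.04), (37.77, -0.14), (37.28, 1.32), (36.67, 1.84), (36.08, 2.54)] held 2.23 36.05 t 22.0
```

```bash
sed -i 's/    f2=fz(5)-b; zz/    im=viewer.get_image("scene"); import cv2; cv2.imwrite(f"pics\/tap{i}.png",cv2.resize(im[170:270,250:370,::-1],None,fx=6,fy=6,interpolation=cv2.INTER_CUBIC))\n    f2=fz(5)-b; zz/' h.py
python3 - <<'E'
from h import *
import cv2
a=viewer.get_image("scene")[170:270,250:370,::-1]
cv2.imwrite("pics/a0.png",cv2.resize(a,None,fx=6,fy=6,interpolation=cv2.INTER_CUBIC))
tap2(1,.0395,.0315,up=.050)
E
```

```text
key 1 b 0.26 [(38.95, -0.56), (38.29, 0.21), (37.68, -0.62), (37.09, -0.57), (36.47, -0.35), (35.86, -0.3), (35.28, -0.23), (34.67, 0.17), (34.08, -0.27), (33.57, 1.41), (33.11, 4.1)] held 4.59 33.07 t 26.4417
```

View pics/tap1.png

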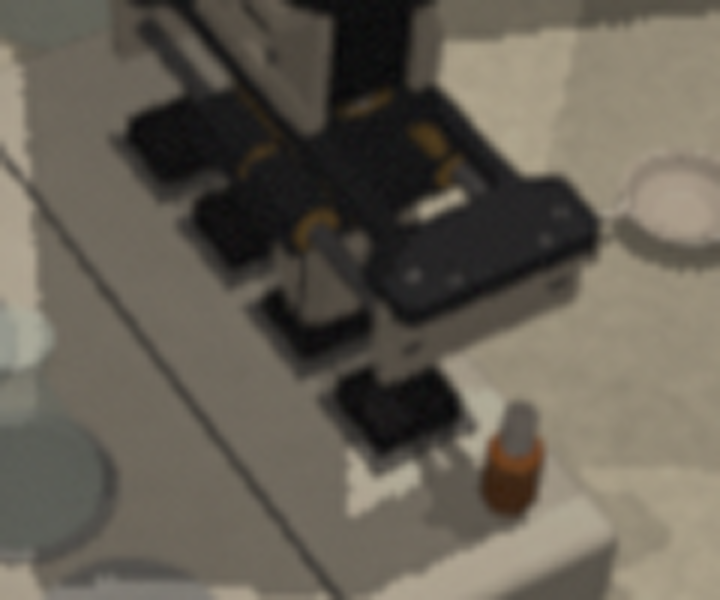

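View pics/a0.png

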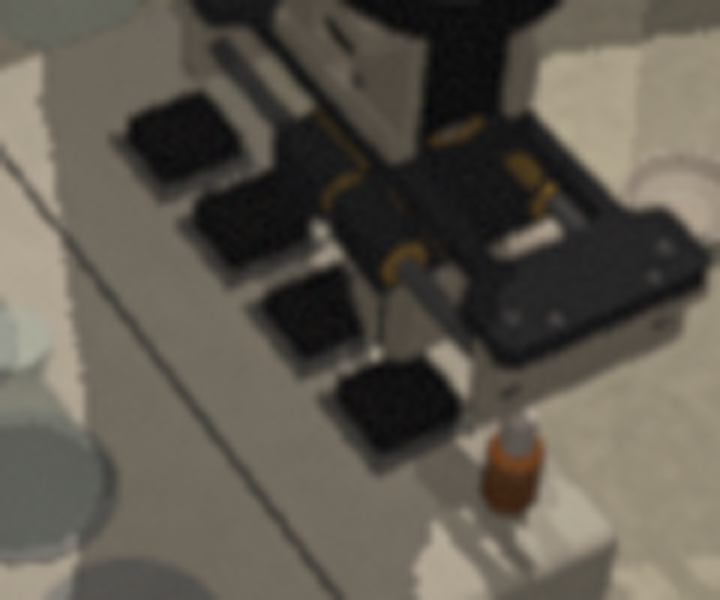

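Key 2 from the left (index 1) makes contact 4 mm lower and is stiff, so it's the latched one. I'll tap the remaining two.

Run:
```python
from h import *
tap2(2,.0392,.0325,up=.046,thr=1.9)
tap2(3,.0392,.0325,up=.046,thr=1.9)
```

```text
key 2 b 0.01 [(38.64, 0.46), (37.98, -0.06), (37.47, 1.68), (36.86, 1.72), (36.26, 2.2)] held 2.7 36.25 t 29.0417
key 3 b 0.03 [(38.63, -0.03), (37.99, 0.18), (37.48, 1.82), (36.85, 1.61), (36.23, 2.87)] held 1.54 36.24 t 31.6333
```

Run:
```python
from h import *
import cv2
p=K[1]
manip.servo_line([*p,.046],vel=.15); manip.servo_line([*p,.0345],vel=.06); manip.sleep(.1)
b=fz(5); z=.0345; log=[]
while z>.0285:
    z-=.0005; manip.servo_line([*p,z],vel=.02); f=fz(3)-b
    log.append((float(round(manip.current_tool_pos()[2]*1e3,2)),round(f,2)))
    if f>10.5: break
manip.sleep(.2); print(log,fz(5)-b,manip.current_clock())
manip.servo_line([*p,.060],vel=.08)
manip.servo_line([.56,.045,.20],vel=.2)
cal=viewer.get_calibration("wrist")
im=viewer.get_image("wrist"); cv2.imwrite("pics/w5.png",im[:,:,::-1])
im=viewer.get_image("scene"); cv2.imwrite("pics/s5.png",cv2.resize(im[170:270,250:370,::-1],None,fx=6,fy=6,interpolation=cv2.INTER_CUBIC))
print(manip.current_clock(),manip.current_force())
```

```text
[(34.02, -0.05), (33.58, 0.68), (33.2, 4.74), (32.68, 5.3), (32.2, 5.28), (31.7, 5.58), (31.22, 6.26), (30.75, 6.58), (30.4, 8.03), (30.29, 13.18)] 13.215221462154561 35.9
37.4917 [ 0.12474573 -0.18492639 -0.18439369]
```

View pics/w5.png

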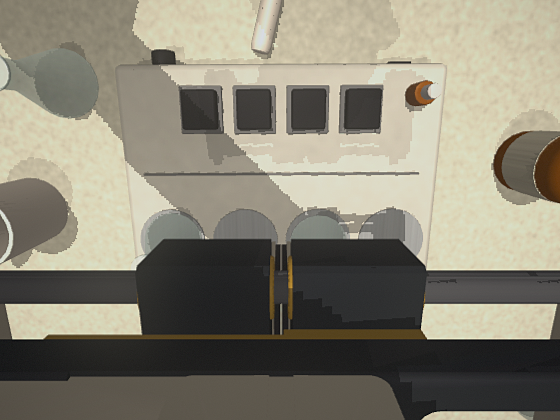

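View pics/s5.png

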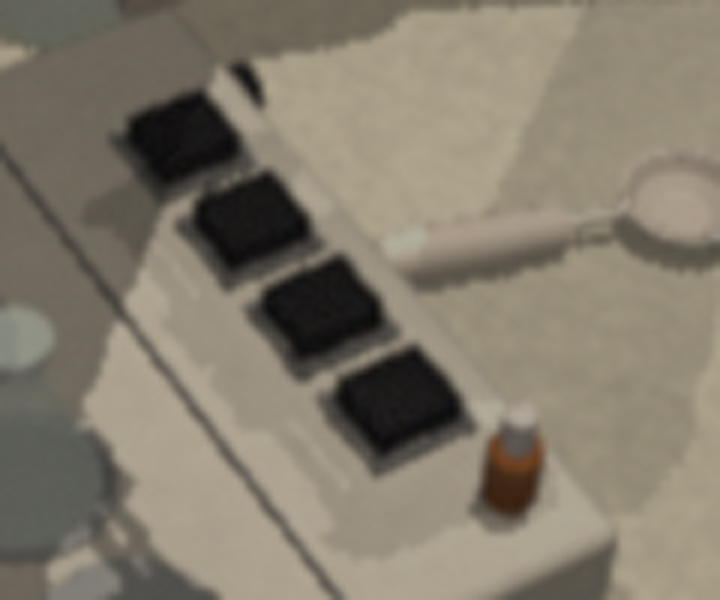

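Run:
```python
from h import *
manip.hand_in(); print(manip.current_clock())
```

```text
the job is handed in; nothing more can be done
the job is handed in; nothing more can be done
```

I tapped all four keys from left to right, found the second from the left latched, pressed it home and released it. I handed the job in at about 37.5 s.

**Taps:** Keys 1, 3 and 4 gave way softly at about 1.3–1.8 N, with the TCP near 37.5 mm, and were pushed only about 1.5 mm. Key 2 made contact about 4 mm lower and was stiff.

**Press:** Key 2 went about 3 mm further at 5–7 N and reached its stop, where I held 13 N briefly. In the last scene picture its cap stands about 1 px higher than before, which fits a 4 mm rise. I did not tap it again to confirm. The vial and the spoon look undisturbed in the last views, and so does the glassware and mug as far as those views show them. The arm was clear, with about zero wrist force.

**Checks that disagreed:**
- **Fingertip offset:** The real fingertips turned out about 28 mm short of the reported TCP. My first attempt on key 1 therefore stopped in the air without touching it, and I repeated it lower down.
- **Tap on key 2:** This tap peaked at about 4.1–4.6 N, slightly above the 4 N you gave for a tap. The key stayed latched, as the later press started from the same height.
- **Camera agreement:** The scene camera placed the key row about 5 mm away from where the top and wrist cameras did, so I used the top and wrist values.

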